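# Set up a four-electrode resistivity measurement on a plastic strip

### The job

Set up the four-electrode resistivity test: lay the flat black strip specimen centred along the white insulating plate, and stand the two brass current electrodes square across it, one on each end of the strip and flush with it: the one with the two screws at the end next to the plate's brass earth stud, the one with the terminal post at the other end. Set the grey potential-electrode carriage on the strip midway between them, knife edges square across the strip, and the larger of the two steel weights upright on the middle of the carriage. Let go of everything and leave the other specimens, the small weight and the adaptor where they are.

Things in the scene. Friction and masses are not known exactly. Their poses are not given: they have to be found in the camera images.
- plate: White insulating plate, fixed to the bench, 240 (x) x 80 (y) x 12 mm on four short feet; its top face is 18 mm above the bench. Origin: on the bench under the plate's centre. The x axis runs along its length towards the brass earth stud (15 mm across at its base, 14 mm tall), which stands on the centre line 110 mm from the centre. May lie at any yaw.
- strip: Flat black plastic strip specimen, 180 (x) x 30 (y) x 6 mm, loose, lying flat on the bench. Origin: centre of the underside; x along its length; z up. Its two ends are alike. 45 g.
- source: Current electrode with the terminal post: brass block 28 (x) x 48 (y) x 26 (z) mm with one black round terminal post (24 mm across at its base, 18 mm above) on the middle of its top, 51 mm tall in all. Origin: centre of the block's underside. Its flat underside sits on the strip with the 48 mm side across the strip (own x along the strip). About 0.3 kg.
- ret: Current electrode with the two screws: brass block 28 (x) x 48 (y) x 26 (z) mm with two low steel screw heads (13 mm across, 5 mm high) 28 mm apart along y on its top, no post. Origin: centre of the underside. Sits on the strip with the 48 mm side across the strip (own x along the strip). About 0.3 kg.
- carriage: Potential-electrode carriage: grey plastic block 80 (x) x 48 (y) x 16 mm on two steel knife-edge blades (3 mm thick, 42 mm long across y, 10 mm high, at x = -32 and +32 mm). Flat top 26 mm above the blades' lower edges; small brass terminals (8 mm across, 4 mm high) at x = -35 and +35 mm. Origin: midway between the blades' lower edges. Sits with own x along the strip. 0.16 kg.
- weight: The larger steel weight: cylinder 40 mm across and 30 mm tall with a grip knob 20 mm across on top, 48 mm tall in all. Origin: centre of the underside. About 0.3 kg.
- small_weight: Bystander: smaller steel weight of the same form, 24 mm across, 34 mm tall in all. Origin: centre of the underside. Leave where it is.
- disc: Bystander: round black plastic disc specimen, 50 mm across, 6 mm thick. Origin: centre of the underside. Leave where it is.
- bar: Bystander: black plastic square bar specimen, 130 (x) x 14 x 14 mm, narrower, thicker and shorter than the strip. Origin: centre of the underside. Leave where it is.
- adaptor: Bystander: small upright round metal connector adaptor, 24 mm across, 34 mm tall. Origin: centre of the underside. Leave where it is.
There are look-alikes about, which are no part of the job. What is shaped like the weight but blue or purple is not meant.

How it is judged (in metres and radians):
At the end, for the whole second after the job is handed in: Strip on plate, centred to 12 mm, along it to 0.12 rad; electrodes on it, 64-88 mm from its middle (two-screw one by the stud), carriage within 11 mm of its middle, all within 9 mm of its centre line, square to 0.17 rad; weight centred on it to 9 mm. Released, at rest (horizontal distance between strip and plate below 0.012 m and angle between the x axis of strip and the x axis of plate, either way round below 0.12 rad and z of strip in the frame of plate between 0.015 and 0.021 m and horizontal distance between source and strip between 0.064 and 0.088 m and y of source in the frame of strip between -0.009 and 0.009 m and z of source in the frame of strip between 0.003 and 0.009 m and angle between the x axis of each of source, ret, carriage and the x axis of strip, either way round below 0.17 rad and angle between each of source, ret, carriage's own z axis and vertical below 0.07 rad and horizontal distance between ret and strip between 0.064 and 0.088 m and y of ret in the frame of strip between -0.009 and 0.009 m and z of ret in the frame of strip between 0.003 and 0.009 m and x of source in the frame of plate below -0.03 m and x of ret in the frame of plate above 0.03 m and x of carriage in the frame of strip between -0.011 and 0.011 m and y of carriage in the frame of strip between -0.009 and 0.009 m and z of carriage in the frame of strip between 0.003 and 0.009 m and horizontal distance between weight and carriage below 0.009 m and z of weight in the frame of carriage between 0.023 and 0.029 m and angle between weight's own z axis and vertical below 0.1 rad and linear speed of each of strip, source, ret, carriage, weight below 0.02 m/s and angular speed of each of strip, source, ret, carriage, weight below 0.2 rad/s); the robot touches nothing.
It fails at once if a bystander (small weight, disc, square bar or adaptor) is shifted by more than 30 mm (distance of any of small_weight, disc, bar, adaptor from where it was at the start of the episode above 0.03 m).
It also fails if it takes over 128 s, if anything falls off the work surface, if the arm or the gripper's body presses on something with over 40 N, if the wrist force passes 120 N, or if a joint passes its speed limit or range.

### The arm

A 7-joint arm with a two-finger parallel gripper is mounted at the origin on the work surface. World frame = base frame: x ahead of the robot, y to its left, z up, the work surface at z = 0. Lengths are in mm, angles in rad, forces in N, time in s.
With the tool pointing down it reaches from about 400 to 875 mm from the base axis. Payload 4.4 kg.
Tool frame: the origin (TCP) lies midway between the tips of the shut fingers; the grasp point (between the pads) lies 19 mm behind it; z points along the fingers, y is the line along which they close (so a half turn about z gives the same grasp; the last joint's range is limited). The gripper opens to 85 mm and grips with 20 to 120 N. Pads are 22 mm wide; open, the fingers measure 114 mm over their backs; the gripper's body (76 mm by 85 mm) begins 54 mm behind the grasp point. The pads swing forward as they close: fully open they stand 13 mm farther back than shut.
Start: joints at [-1.338, 0.628, 0.038, 1.517, -0.027, 0.996, -0.02], TCP at [191.319, 621.221, 231.313] pointing down, gripper open.
Joint ranges: [-3.06, 3.06], [-0.37, 2.12], [-1.25, 1.32], [0.18, 2.47], [-1.1, 4.24], [0.23, 1.98], [-2.94, 2.94]. Speed limits (rad/s): [2.57, 2.57, 3.14, 3.14, 3.14, 3.14, 3.14].

### API

Orientations are given as [roll, pitch, yaw] about the fixed x, y, z axes, in that order (R = Rz(yaw) Ry(pitch) Rx(roll)).
In Python, from cell import readout, optics, order gives the robot as it stands.
- The arm moves only by the shell command python3 -m jog 'ROWS'. ROWS is a JSON object of lists of equal length, an entry for each row: "claw": the opening, from 0 (shut) to 1 (fully open); "xyz": the shift along the tool's x, y, z each as a share of 0.1 m, from -1 to 1, a list of three; "twist": the turn, a rotation vector about the tool's x, y, z each as a share of 180 degrees, from -1 to 1, a list of three. A call has 1 to 12 rows; each row shifts and turns the commanded pose from where the row before left it, along the tool's axes as they then stand; what a row does not reach is not made up. A row lasts 1/8 s, in which the tool goes at most 62.5 mm and 10.7 degrees, less where a joint would pass 70% of its speed; a pose out of reach is approached as far as the arm can. A call with a number of a shift or a turn outside -1 to 1 is refused whole. A call with a gripper value outside its range is refused whole. The fingers move at their own pace and stop on an object; the grip force is fixed at half the most. Time passes only in rows, so rows that do not move let the fingers close. It gives the time, the measured TCP pose, the force, the opening and the grip force at its end, in the units of the state.
- readout.read_state(): the state, without advancing time (a new reading comes with each control period).
- optics.get_image(name): name is "scene" or "top"; returns a dict with "color" (400x640x3 uint8, red, green, blue), "fovy" (degrees; the focal length in pixels is half the picture's height over the tangent of half this angle, whatever the lens; pixels are square), "cx", "cy" (the principal point, pixels), "k1" (the pictures are not rectified: a ray, as slopes to the right and down, at radius r is drawn at 1 + k1 r^2 times it, then the intrinsics apply), "view" (4x4, takes a point from world to camera coordinates). Camera axes: x right, y up, looking along -z (the intrinsics and any distortion apply to the point x, -y, -z); pixel columns grow to the right and rows downward; lengths in mm; the calibration is good to about 2 mm. A picture is of the moment at which its call begins. There is no depth.
- order.finish_job(): hands the job in; it is judged then, once.
Trained networks look in the newest picture that a camera, given by its name, has taken for a name from the list of things; names that differ only in an ending like _2 or _b are one class to them, and where a whole thing is asked for, a point or a joint stands for the part that bears it (a point fixed in the world has none). Each returns a list of dicts, best first, with "score" (0 to 1); they miss things now and then, are a little off and sometimes report something else, mostly with a low value. They report only what shows in the picture. A call takes as long as a camera call. They do not tell look-alikes from the thing itself.
- optics.boxes_of(camera, label): "rect" ([left, top, width, height] in pixels, round what is visible of it).
The state is a dict: "clock": time; "qpos": joint angles; "qd": joint speeds; "tau": joint torques, N m; "eef_pos": TCP position; "tool_rot": TCP orientation; "force": force on the tool from outside, world axes, zero at the start; "torque": the same for the moment, N m; "width": finger opening in mm; "gripper_force": force on a finger pad.
Only numpy, scipy, OpenCV 4.12 (cv2) and the standard library are available. Lean on these libraries where they do the work, as an engineer would, in place of code of your own. Each camera call takes 0.05 s, during which the arm holds its last target. There are 200 camera calls.

## Working session

There is one attempt and no reset: what is moved stays moved. The work goes in short steps, Python scripts to look and compute and a shell command to move; the robot and the scene stay as the last step left them, time stands still between calls to the robot, and variables do not carry over. Pictures are saved under pics/ and viewed, at most 14 in all, crops included, and the job is handed in when it is done.

```bash
mkdir -p pics
cat > h.py <<'E'
import numpy as np, cv2
from cell import readout, optics, order
def cal(im):
    h,w=im["color"].shape[:2]; f=h/2/np.tan(np.radians(im["fovy"])/2)
    return f,im["cx"],im["cy"],im["k1"],np.array(im["view"])
def ray(im,u,v):
    f,cx,cy,k,V=cal(im); d=np.array([(u-cx)/f,(v-cy)/f]); s=d.copy()
    for _ in range(30): s=d/(1+k*(s@s))
    R=V[:3,:3]; o=-R.T@V[:3,3]; return o,R.T@np.array([s[0],-s[1],-1])
def at(im,u,v,z):
    o,d=ray(im,u,v); return (o+d*(z-o[2])/d[2])[:2]
def proj(im,p):
    f,cx,cy,k,V=cal(im); c=V[:3,:3]@np.array(p)+V[:3,3]; s=np.array([c[0],-c[1]])/-c[2]
    s=s*(1+k*(s@s)); return s*f+[cx,cy]
def snap(n,fn=None):
    im=optics.get_image(n)
    if fn: cv2.imwrite("pics/"+fn,im["color"][:,:,::-1])
    return im
E
python3 - <<'E'
from h import *
for n in("top","scene"):
    im=snap(n,n+"0.png"); print(n,im["fovy"],im["cx"],im["cy"],im["k1"],np.round(im["view"],3).tolist())
    for l in "plate strip source ret carriage weight small_weight disc bar adaptor".split():
        print(l,[(np.round(b["rect"]).tolist(),round(b["score"],2)) for b in optics.boxes_of(n,l)[:3]])
print(readout.read_state())
E
```

```text
top 55.7915526042788 323.9737676919608 200.26469148617778 -0.0488111805830756 [[0.028, -0.999, 0.028, 16.081], [0.998, 0.03, 0.051, -537.274], [-0.052, 0.027, 0.998, -1068.752], [0.0, 0.0, 0.0, 1.0]]
plate [([315.0, 156.0, 80.0, 72.0], 0.94), ([418.0, 176.0, 5.0, 44.0], 0.32)]
strip [([239.0, 159.0, 18.0, 60.0], 0.81)]
source [([230.0, 252.0, 21.0, 16.0], 0.72)]
ret [([458.0, 243.0, 17.0, 6.0], 0.49)]
carriage [([187.0, 168.0, 24.0, 34.0], 0.68)]
weight [([159.0, 214.0, 13.0, 14.0], 0.66), ([192.0, 224.0, 13.0, 14.0], 0.62), ([185.0, 256.0, 23.0, 14.0], 0.56)]
small_weight [([193.0, 225.0, 12.0, 12.0], 0.72)]
disc []
bar [([418.0, 178.0, 6.0, 45.0], 0.5)]
adaptor [([460.0, 195.0, 7.0, 11.0], 0.56)]
scene 50.668943506828995 319.38421039627025 198.13670890896748 -0.06587089238552299 [[-0.183, 0.983, -0.008, 38.59], [-0.716, -0.128, 0.686, 354.519], [0.674, 0.131, 0.727, -1399.748], [0.0, 0.0, 0.0, 1.0]]
plate [([214.0, 184.0, 107.0, 61.0], 0.85)]
strip [([384.0, 198.0, 27.0, 62.0], 0.85)]
source [([394.0, 160.0, 23.0, 18.0], 0.78)]
ret [([158.0, 152.0, 24.0, 17.0], 0.6)]
carriage [([44
[... 303 characters left out ...]
1.1, 'qpos': array([-1.3377919 ,  0.62840432,  0.0384774 ,  1.51740616, -0.02697567,
        0.99629815, -0.01996419]), 'qd': array([-1.40995417e-03,  6.04789329e-04, -1.02141130e-05, -1.23648440e-03,
       -5.48424302e-04, -1.81809523e-03, -2.64315321e-04]), 'tau': array([ 6.43243457e-04, -5.63291144e+01,  1.22564580e+00, -1.93781286e+01,
        1.08121190e-02,  1.86584897e-03,  4.14299251e-06]), 'eef_pos': array([191.31700662, 621.21749762, 231.30823342]), 'tool_rot': array([ 3.14159155e+00, -2.89084230e-05,  2.84283039e+00]), 'force': array([-0.02935828,  1.38623457, -0.51087346]), 'torque': array([ 0.01227662,  0.04869731, -0.02352207]), 'gripper_force': 0.0, 'width': 85.1449846472175}
```

View pics/top0.png

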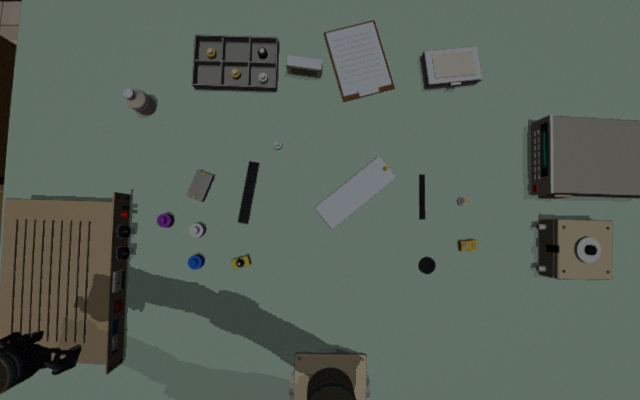

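View pics/scene0.png

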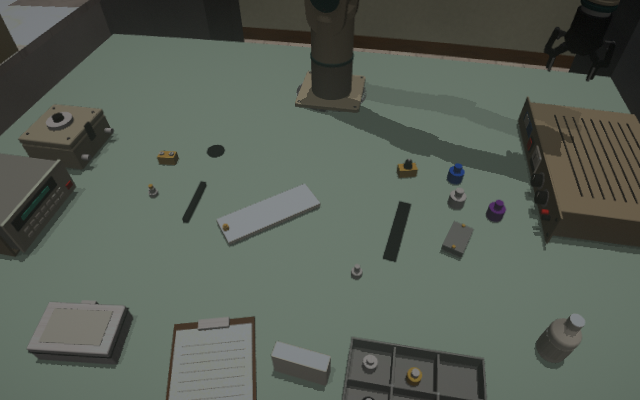

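The top view shows the plate at (355,192) with its stud at (385,168), the strip at (249,192), the carriage at (201,185), the grey weight at (197,230), the source at (241,262) and the ret at (468,245). The purple and blue knobs are look-alikes. Next I'll segment each object and fit its silhouette in both cameras.

```bash
cat > seg.py <<'E'
from h import *
from scipy.optimize import minimize
def boxp(l,w,z0,z1,ox=0,oy=0): return [[ox+sx*l/2,oy+sy*w/2,z] for sx in(-1,1) for sy in(-1,1) for z in(z0,z1)]
def cyl(d,z0,z1,ox=0,oy=0): return [[ox+d/2*np.cos(a),oy+d/2*np.sin(a),z] for a in np.linspace(0,6.283,24,endpoint=False) for z in(z0,z1)]
SH={"plate":[boxp(240,80,6,18)],"strip":[boxp(180,30,0,6)],
 "source":[boxp(28,48,0,26),cyl(21,26,51)],"ret":[boxp(28,48,0,26)],
 "carriage":[boxp(80,48,10,26)],"weight":[cyl(40,0,30),cyl(20,30,48)]}
S=8
def sil(im,parts,p,win,z0=0):
    x,y,t=p; u0,v0,w,h=win; m=np.zeros((h*S,w*S),np.uint8); c,s=np.cos(t),np.sin(t)
    for P in parts:
        q=np.array([proj(im,[x+c*a-s*b,y+s*a+c*b,z+z0]) for a,b,z in P])
        q=((q-[u0,v0]+.5)*S*16).astype(np.int32)
        cv2.fillConvexPoly(m,cv2.convexHull(q),255,shift=4)
    return cv2.resize(m,(w,h),interpolation=cv2.INTER_AREA)/255.
def soft(im,win,bgpct=True):
    """soft foreground fraction: colour distance from border background, scaled"""
    u0,v0,w,h=win; I=im["color"][v0:v0+h,u0:u0+w].astype(float)
    b=np.concatenate([I[0],I[-1],I[:,0],I[:,-1]]); bg=np.median(b,0)
    d=np.linalg.norm(I-bg,axis=2); return I,bg,d
def fit(ims,wins,parts,p0,z0=0,free=3,thr=None):
    D=[]
    for im,wn in zip(ims,wins):
        d=soft(im,wn)[2]; t=thr or 0.5*np.percentile(d,97); D.append(np.clip(d/(2*t),0,1))
    def cost(q):
        p=list(p0); p[:free]=q[:free]
        return sum(((sil(im,parts,p,wn,z0)-d)**2).sum() for im,wn,d in zip(ims,wins,D))
    q0=np.array(p0[:free],float); sim=np.vstack([q0]+[q0+np.eye(free)[i]*[8,8,.2][i] for i in range(free)])
    r=minimize(cost,q0,method="Nelder-Mead",options=dict(initial_simplex=sim,xatol=.05,fatol=.005,maxiter=150))
    return r.x,r.fun
E
python3 - <<'E'
from seg import *
T=snap("top"); C=snap("scene")
init={"plate":(355,192,18),"strip":(249,192,6),"source":(241,262,26),"ret":(468,245,26),"carriage":(201,185,26),"weight":(197,230,20)}
half={"plate":50,"strip":38,"source":15,"ret":15,"carriage":22,"weight":14}
for n,(u,v,z) in init.items():
    x,y=at(T,u,v,z); hw=half[n]
    a=proj(C,[x,y,z/2]); wt=(u-hw,v-hw,2*hw,2*hw)
    if n=="plate": wt=(305,145,100,95)
    hc={"plate":60,"strip":34,"source":20,"ret":18,"carriage":22,"weight":13}[n]
    wc=(int(a[0])-hc,int(a[1])-hc,2*hc,2*hc)
    I,bg,d=soft(T,wt); m=(d>.5*np.percentile(d,97)).astype(np.uint8)
    ys,xs=np.nonzero(m); g=np.array([at(T,wt[0]+i,wt[1]+j,z) for i,j in zip(xs,ys)])
    w,V=np.linalg.eigh(np.cov(g.T)); L=V[:,1]; t=np.arctan2(L[1],L[0])
    if n in("source","ret"): t+=np.pi/2
    fr=2 if n=="weight" else 3
    for nm,ims,ws in(("top",[T],[wt]),("scene",[C],[wc]),("both",[T,C],[wt,wc])):
        r,f=fit(ims,ws,SH[n],[x,y,t],free=fr); print(n,nm,np.round(r,3),round(f,2),end=" | ")
    print("rough",round(x),round(y),round(t,3))
print("stud",at(T,385,168,28))
im=cv2.resize(T["color"][125:285,150:500],None,fx=2.28,fy=2.28,interpolation=cv2.INTER_CUBIC); cv2.imwrite("pics/crop0.png",im[:,:,::-1])
E
```

```text
plate top [563.104 -55.99    2.277] 91.89 | plate scene [569.826 -56.864   2.275] 572.44 | plate both [566.862 -57.273   2.279] 756.66 | rough 563 -57 2.277
strip top [554.182 250.773   2.997] 27.06 | strip scene [555.796 250.48    2.994] 5.96 | strip both [555.015 250.664   2.994] 35.28 | rough 554 248 3.025
source top [357.091 261.69    3.466] 29.39 | source scene [359.927 261.695   3.381] 67.28 | source both [357.725 261.746   3.45 ] 100.01 | rough 356 259 3.48
ret top [ 420.792 -386.247    3.253] 29.6 | ret scene [ 421.847 -387.232    3.286] 29.27 | ret both [ 421.289 -386.862    3.265] 61.33 | rough 420 -385 3.236
carriage top [570.742 382.127   2.782] 155.47 | carriage scene [581.235 382.306   2.795] 210.17 | carriage both [574.018 383.19    2.816] 423.2 | rough 569 381 2.909
weight top [444.828 385.652] 70.82 | weight scene [447.927 387.635] 74.97 | weight both [446.41  387.407] 152.32 | rough 442 388 -2.94
stud [ 633.24547842 -139.79676213]
```

View pics/crop0.png

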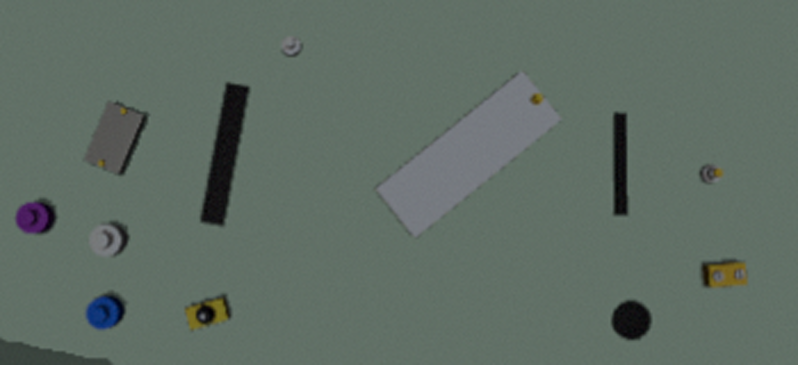

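```bash
cat > plan.py <<'E'
import sys; from h import *
# usage: plan.py x y z yaw
t=[float(a) for a in sys.argv[1:5]]; s=readout.read_state(); p=s["eef_pos"]; yaw=s["tool_rot"][2]
R=np.array([[np.cos(yaw),np.sin(yaw)],[np.sin(yaw),-np.cos(yaw)]]); d=np.array(t[:2])-p[:2]
dy=(t[3]-yaw+np.pi)%(2*np.pi)-np.pi
print("t",round(s["clock"],2),"tool xyz share",np.round(np.r_[R.T@d,p[2]-t[2]]/100,3),"rot",np.round(s["tool_rot"],3),"twist z share",round(-dy/np.pi,4),"w",round(s["width"],1),"q7",round(s["qpos"][6],2))
E
python3 - <<'E'
from h import *
T=snap("top")
a,b=[at(T,150+(u+.5)/2.28-.5,125+(v+.5)/2.28-.5,30) for u,v in((123,111),(101,163))]
print(a,b,np.linalg.norm(a-b),(a+b)/2,np.arctan2(*(a-b)[::-1]))
E
python3 plan.py 555 250.7 120 2.994
```

```text
[601.53599306 373.4618951 ] [536.33994343 397.68786864] 69.55158288508778 [568.93796824 385.57488187] -0.3557746816001859
t 1.25 tool xyz share [-4.567 -2.47   1.113] rot [ 3.142 -0.     2.843] twist z share -0.0481 w 85.2 q7 -0.02
```

```bash
python3 -m jog '{"claw":[1,1,1,1,1,1,0.5,0.5,0.5,0.5,0.5,0.5],"xyz":[[-0.457,-0.247,0],[-0.457,-0.247,0],[-0.457,-0.247,0],[-0.457,-0.247,0],[-0.457,-0.247,0],[-0.457,-0.247,0],[-0.457,-0.247,0],[-0.457,-0.247,0],[-0.457,-0.247,0],[-0.457,-0.247,0],[0,0,0.5],[0,0,0.6]],"twist":[[0,0,0],[0,0,0],[0,0,0],[0,0,0],[0,0,0],[0,0,0],[0,0,0],[0,0,0],[0,0,0],[0,0,0],[0,0,-0.024],[0,0,-0.024]]}'; python3 plan.py 555 250.7 20 2.994
```

```text
clock: 2.75
eef_pos: [557.4, 250.4, 121.4]
tool_rot: [3.139, 0.004, 2.994]
force: [0.8, 0.4, -0.4]
width: 42.9
gripper_force: 0.0
t 2.75 tool xyz share [ 2.400e-02 -1.000e-03  1.014e+00] rot [3.139 0.004 2.994] twist z share 0.0 w 42.9 q7 0.96
```

```bash
python3 -m jog '{"claw":[0.5,0.5,0.5,0.5,0.5],"xyz":[[0,0,0.5],[0,0,0.5],[0,0,0.1],[0,0,0.05],[0,0,0]],"twist":[[0,0,0],[0,0,0],[0,0,0],[0,0,0],[0,0,0]]}'; python3 -m jog '{"claw":[0.5,0.5],"xyz":[[0,0,0.03],[0,0,0]],"twist":[[0,0,0],[0,0,0]]}'
```

```text
clock: 3.38
eef_pos: [556.6, 251.3, 8.0]
tool_rot: [3.14, 0.002, 2.994]
force: [-1.1, 0.8, 0.5]
width: 43.0
gripper_force: 0.0
clock: 3.62
eef_pos: [555.8, 250.9, 4.2]
tool_rot: [3.141, 0.001, 2.994]
force: [0.6, 1.0, 0.9]
width: 42.8
gripper_force: 0.0
```

```bash
python3 -m jog '{"claw":[0.5,0.5],"xyz":[[0,0,0.03],[0,0,0.01]],"twist":[[0,0,0],[0,0,0]]}';  python3 -m jog '{"claw":[0,0,0,0,0],"xyz":[[0,0,0],[0,0,0],[0,0,0],[0,0,0],[0,0,0]],"twist":[[0,0,0],[0,0,0],[0,0,0],[0,0,0],[0,0,0]]}'
```

```text
clock: 3.88
eef_pos: [555.2, 250.6, -0.8]
tool_rot: [-3.142, -0.0, 2.994]
force: [0.3, 0.6, -0.3]
width: 42.6
gripper_force: 0.0
clock: 4.5
eef_pos: [555.7, 250.9, 0.0]
tool_rot: [3.141, 0.001, 2.994]
force: [-0.6, 1.1, 5.4]
width: 27.7
gripper_force: 61.1
```

```bash
python3 -m jog '{"claw":[0,0,0],"xyz":[[0,0,-0.3],[0,0,-0.5],[0,0,0]],"twist":[[0,0,0],[0,0,0],[0,0,0]]}'; python3 plan.py 564 -56.5 80 2.279
python3 - <<'E'
from seg import *
T=snap("top","lift.png"); C=snap("scene")
# refit plate, white threshold, top face
for im,w in((T,(305,145,100,95)),(C,(205,175,125,75))):
    u0,v0,a,b=w; g=im["color"][v0:v0+b,u0:u0+a]; m=(g.min(2)>115).astype(np.uint8) if 0 else None
    gr=g.min(2); t,m=cv2.threshold(np.ascontiguousarray(gr),0,255,cv2.THRESH_OTSU)
    c=max(cv2.findContours(m,cv2.RETR_EXTERNAL,cv2.CHAIN_APPROX_NONE)[0],key=cv2.contourArea)
    P=np.array([at(im,u0+p[0][0],v0+p[0][1],18) for p in c],np.float32); print(cv2.minAreaRect(P))
E
```

```text
clock: 4.88
eef_pos: [558.1, 251.9, 83.0]
tool_rot: [3.137, 0.006, 2.993]
force: [0.7, -0.2, -0.7]
width: 27.8
gripper_force: 59.4
t 4.88 tool xyz share [-0.513 -3.041  0.03 ] rot [3.137 0.006 2.993] twist z share 0.2274 w 27.8 q7 0.95
((563.1255493164062, -58.403839111328125), (77.85012817382812, 237.80584716796875), 40.3391227722168)
((564.1636962890625, -58.41471862792969), (78.3792495727539, 238.622802734375), 40.35360336303711)
```

View pics/lift.png

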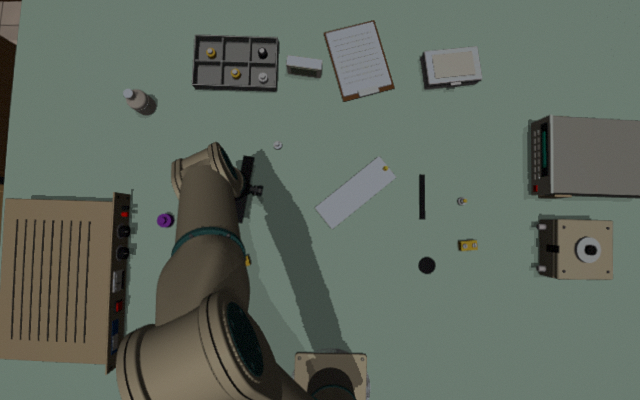

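The strip is in the gripper and lifted, and both cameras put the plate at (564,-58), yaw 2.276.

```bash
python3 -m jog '{"claw":[0,0,0,0,0,0,0,0,0,0,0,0],"xyz":[[-0.085,-0.508,0],[-0.085,-0.508,0],[-0.085,-0.508,0],[-0.085,-0.508,0],[-0.085,-0.508,0],[-0.085,-0.508,0],[0,0,0],[0,0,0],[0,0,0],[0,0,0],[0,0,0],[0,0,0]],"twist":[[0,0,0],[0,0,0],[0,0,0],[0,0,0],[0,0,0],[0,0,0],[0,0,0.0456],[0,0,0.0456],[0,0,0.0456],[0,0,0.0456],[0,0,0.0456],[0,0,0]]}';  python3 plan.py 564 -58 18 2.276
```

```text
clock: 6.48
eef_pos: [559.7, -58.2, 77.8]
tool_rot: [-3.139, -0.002, 2.279]
force: [0.5, 0.0, -0.1]
width: 27.6
gripper_force: 59.5
t 6.47 tool xyz share [-0.027  0.034  0.598] rot [-3.139e+00 -2.000e-03  2.279e+00] twist z share 0.001 w 27.6 q7 0.92
```

```bash
python3 -m jog '{"claw":[0,0,0,0,0],"xyz":[[-0.025,0.03,0.3],[0,0,0.2],[0,0,0.04],[0,0,0.03],[0,0,0]],"twist":[[0,0,0],[0,0,0],[0,0,0],[0,0,0],[0,0,0]]}';  python3 plan.py 564 -58 18 2.276
```

```text
clock: 7.1
eef_pos: [565.0, -58.4, 22.7]
tool_rot: [3.141, 0.0, 2.278]
force: [0.3, -0.3, 0.1]
width: 27.6
gripper_force: 59.5
t 7.1 tool xyz share [ 0.01  -0.005  0.047] rot [3.141 0.    2.278] twist z share 0.0006 w 27.6 q7 0.93
```

```bash
python3 -m jog '{"claw":[0,0,0],"xyz":[[0.005,0,0.03],[0,0,0.012],[0,0,0]],"twist":[[0,0,0],[0,0,0],[0,0,0]]}'; python3 -m jog '{"claw":[0.7,0.7,0.7,0.7,0.7,0.7,0.7],"xyz":[[0,0,0],[0,0,0],[0,0,0],[0,0,-0.1],[0,0,-0.3],[0,0,-0.5],[0,0,0]],"twist":[[0,0,0],[0,0,0],[0,0,0],[0,0,0],[0,0,0],[0,0,0],[0,0,0]]}'; python3 plan.py 357.3 261.7 110 3.46
```

```text
clock: 7.48
eef_pos: [564.4, -57.9, 18.2]
tool_rot: [3.142, 0.0, 2.277]
force: [-0.6, -0.1, -0.0]
width: 27.8
gripper_force: 59.5
clock: 8.35
eef_pos: [567.4, -58.4, 112.3]
tool_rot: [3.136, 0.006, 2.277]
force: [0.6, -0.5, -1.2]
width: 59.9
gripper_force: 0.0
t 8.35 tool xyz share [3.799 0.479 0.023] rot [3.136 0.006 2.277] twist z share -0.3765 w 59.9 q7 0.91
```

```bash
python3 -m jog '{"claw":[0.85,0.85,0.85,0.85,0.85,0.85,0.85,0.85],"xyz":[[0.475,0.06,0],[0.475,0.06,0],[0.475,0.06,0],[0.475,0.06,0],[0.475,0.06,0],[0.475,0.06,0],[0.475,0.06,0],[0.475,0.06,0]],"twist":[[0,0,0],[0,0,0],[0,0,0],[0,0,0],[0,0,0],[0,0,0],[0,0,0],[0,0,0]]}'; python3 -m jog '{"claw":[0.85,0.85,0.85,0.85,0.85,0.85,0.85,0.85],"xyz":[[0,0,0],[0,0,0],[0,0,0],[0,0,0],[0,0,0],[0,0,0],[0,0,0],[0,0,0]],"twist":[[0,0,-0.0534],[0,0,-0.0534],[0,0,-0.0534],[0,0,-0.0534],[0,0,-0.0534],[0,0,-0.0534],[0,0,-0.0534],[0,0,0]]}'; python3 plan.py 357.6 261.7 0 3.455
python3 - <<'E'
from seg import *
T=snap("top")
wt=(305,145,100,95); u0,v0,a,b=wt; g=T["color"][v0:v0+b,u0:u0+a]; m=(g.max(2)<45).astype(np.uint8)
ns,lab,st,ce=cv2.connectedComponentsWithStats(m); i=1+np.argmax(st[1:,4]); ys,xs=np.nonzero(lab==i)
P=np.array([at(T,u0+x,v0+y,24) for x,y in zip(xs,ys)],np.float32); print(len(P),P.mean(0),cv2.minAreaRect(P))
E
```

```text
clock: 9.35
eef_pos: [353.1, 263.3, 107.9]
tool_rot: [-3.141, -0.0, 2.277]
force: [0.9, 1.6, 0.2]
width: 72.9
gripper_force: 0.0
clock: 10.35
eef_pos: [354.0, 262.0, 107.9]
tool_rot: [3.141, -0.001, -2.833]
force: [0.4, 1.0, -0.9]
width: 72.5
gripper_force: 0.0
t 10.35 tool xyz share [-0.033 -0.014  1.079] rot [ 3.141e+00 -1.000e-03 -2.833e+00] twist z share -0.0017 w 72.5 q7 1.04
560 [562.5466   -57.127705] ((563.0361938476562, -57.25780487060547), (26.499897003173828, 175.2373504638672), 40.60452651977539)
```

The strip lies centred on the plate, at (563,-57) with yaw 2.28. Now I'll grasp the source.

```bash
python3 -m jog '{"claw":[0.85,0.85,0.85,0.85,0.85],"xyz":[[-0.03,-0.01,0.4],[0,0,0.4],[0,0,0.2],[0,0,0.06],[0,0,0]],"twist":[[0,0,0],[0,0,0],[0,0,0],[0,0,0],[0,0,0]]}';  python3 -m jog '{"claw":[0,0,0,0,0,0,0],"xyz":[[0,0,0],[0,0,0],[0,0,0],[0,0,0],[0,0,0],[0,0,-0.2],[0,0,-0.6]],"twist":[[0,0,0],[0,0,0],[0,0,0],[0,0,0],[0,0,0],[0,0,0],[0,0,0]]}'; python3 plan.py 515 -0.7 90 2.277
```

```text
clock: 11.02
eef_pos: [358.6, 258.4, 16.3]
tool_rot: [-3.131, -0.002, -2.834]
force: [-0.4, -0.1, -0.2]
width: 72.5
gripper_force: 0.0
clock: 11.9
eef_pos: [357.1, 258.5, 96.3]
tool_rot: [-3.128, -0.006, -2.831]
force: [1.4, 1.2, -3.0]
width: 46.0
gripper_force: 63.4
t 11.9 tool xyz share [-0.711 -2.95   0.063] rot [-3.128 -0.006 -2.831] twist z share 0.374 w 46.0 q7 0.56
```

```bash
python3 -m jog '{"claw":[0,0,0,0,0,0],"xyz":[[-0.12,-0.49,0],[-0.12,-0.49,0],[-0.12,-0.49,0],[-0.12,-0.49,0],[-0.12,-0.49,0],[-0.12,-0.49,0]],"twist":[[0,0,0],[0,0,0],[0,0,0],[0,0,0],[0,0,0],[0,0,0]]}';  python3 -m jog '{"claw":[0,0,0,0,0,0,0,0,0],"xyz":[[0,0,0],[0,0,0],[0,0,0],[0,0,0],[0,0,0],[0,0,0],[0,0,0],[0,0,0],[0,0,0]],"twist":[[0,0,0.0534],[0,0,0.0534],[0,0,0.0534],[0,0,0.0534],[0,0,0.0534],[0,0,0.0534],[0,0,0.0534],[0,0,0],[0,0,0]]}'; python3 plan.py 513.9 0.3 50 2.279
```

```text
clock: 12.65
eef_pos: [517.1, -0.1, 100.1]
tool_rot: [-3.131, -0.001, -2.832]
force: [1.3, 0.8, -2.8]
width: 46.0
gripper_force: 63.4
clock: 13.78
eef_pos: [516.7, 1.7, 100.1]
tool_rot: [-3.137, 0.01, 2.28]
force: [0.0, -0.8, -2.4]
width: 45.9
gripper_force: 63.4
t 13.78 tool xyz share [ 0.007 -0.031  0.501] rot [-3.137  0.01   2.28 ] twist z share 0.0003 w 45.9 q7 0.35
```

```bash
python3 -m jog '{"claw":[0,0,0,0,0],"xyz":[[0.005,-0.03,0.3],[0,0,0.2],[0,0,0],[0,0,0.05],[0,0,0]],"twist":[[0,0,0],[0,0,0],[0,0,0],[0,0,0],[0,0,0]]}'; python3 plan.py 513.9 0.3 40.3 2.279
```

```text
clock: 14.4
eef_pos: [514.9, -0.5, 45.4]
tool_rot: [-3.138, 0.01, 2.278]
force: [-0.1, -0.7, -1.7]
width: 45.7
gripper_force: 63.4
t 14.4 tool xyz share [ 0.012 -0.002  0.051] rot [-3.138  0.01   2.278] twist z share -0.0005 w 45.7 q7 0.32
```

```bash
python3 -m jog '{"claw":[0,0,0],"xyz":[[0.01,0,0.03],[0,0,0.015],[0,0,0]],"twist":[[0,0,0],[0,0,0],[0,0,0]]}'; python3 -m jog '{"claw":[0.85,0.85,0.85,0.85,0.85,0.85,0.85,0.85],"xyz":[[0,0,0],[0,0,0],[0,0,0],[0,0,0],[0,0,-0.2],[0,0,-0.4],[0,0,-0.4],[0,0,0]],"twist":[[0,0,0],[0,0,0],[0,0,0],[0,0,0],[0,0,0],[0,0,0],[0,0,0],[0,0,0]]}'; python3 plan.py 421.3 -386.7 140 0.125
```

```text
clock: 14.78
eef_pos: [514.4, 0.2, 41.9]
tool_rot: [-3.138, 0.011, 2.277]
force: [-1.9, -0.5, 8.7]
width: 45.7
gripper_force: 64.8
clock: 15.78
eef_pos: [515.6, 1.4, 143.1]
tool_rot: [3.141, 0.013, 2.277]
force: [0.9, 0.6, 0.2]
width: 72.6
gripper_force: 0.0
t 15.78 tool xyz share [-2.341 -3.236  0.031] rot [3.141 0.013 2.277] twist z share 0.685 w 72.6 q7 0.38
```

```bash
python3 -m jog '{"claw":[0.85,0.85,0.85,0.85,0.85,0.85,0.85,0.85],"xyz":[[-0.293,-0.405,0],[-0.293,-0.405,0],[-0.293,-0.405,0],[-0.293,-0.405,0],[-0.293,-0.405,0],[-0.293,-0.405,0],[-0.293,-0.405,0],[-0.293,-0.405,0]],"twist":[[0,0,0],[0,0,0],[0,0,0],[0,0,0],[0,0,0],[0,0,0],[0,0,0],[0,0,0]]}';  python3 -m jog '{"claw":[0.85,0.85,0.85,0.85,0.85,0.85,0.85,0.85,0.85,0.85,0.85,0.85],"xyz":[[0,0,0],[0,0,0],[0,0,0],[0,0,0],[0,0,0],[0,0,0],[0,0,0],[0,0,0],[0,0,0],[0,0,0],[0,0,0],[0,0,0]],"twist":[[0,0,0.0571],[0,0,0.0571],[0,0,0.0571],[0,0,0.0571],[0,0,0.0571],[0,0,0.0571],[0,0,0.0571],[0,0,0.0571],[0,0,0.0571],[0,0,0.0571],[0,0,0.0571],[0,0,0.0571]]}'; python3 plan.py 421.3 -386.7 0 0.123
```

```text
clock: 16.77
eef_pos: [418.1, -388.5, 142.9]
tool_rot: [-3.137, 0.008, 2.277]
force: [0.6, 0.0, -0.4]
width: 72.4
gripper_force: 0.0
clock: 18.27
eef_pos: [418.5, -387.0, 142.9]
tool_rot: [3.132, 0.0, 0.119]
force: [-0.3, 0.2, 0.5]
width: 72.4
gripper_force: 0.0
t 18.27 tool xyz share [2.800e-02 1.000e-03 1.429e+00] rot [3.132 0.    0.119] twist z share -0.0014 w 72.4 q7 -0.51
```

```bash
python3 -m jog '{"claw":[0.85,0.85,0.85,0.85,0.85,0.85],"xyz":[[0.028,0,0.4],[0,0,0.5],[0,0,0.4],[0,0,0.09],[0,0,0.03],[0,0,0]],"twist":[[0.003,0,0],[0,0,0],[0,0,0],[0,0,0],[0,0,0],[0,0,0]]}';  python3 -m jog '{"claw":[0,0,0,0,0],"xyz":[[0,0,0],[0,0,0],[0,0,0],[0,0,0],[0,0,0]],"twist":[[0,0,0],[0,0,0],[0,0,0],[0,0,0],[0,0,0]]}';python3 -m jog '{"claw":[0,0,0],"xyz":[[0,0,-0.3],[0,0,-0.6],[0,0,0]],"twist":[[0,0,0],[0,0,0],[0,0,0]]}'; python3 plan.py 612.7 -115.3 90 2.279
```

```text
clock: 19.02
eef_pos: [422.9, -388.2, 3.2]
tool_rot: [3.139, -0.003, 0.125]
force: [-0.4, 0.8, -0.3]
width: 72.7
gripper_force: 0.0
clock: 19.65
eef_pos: [423.1, -388.1, 3.7]
tool_rot: [3.139, -0.004, 0.125]
force: [-0.0, 0.4, 6.0]
width: 46.6
gripper_force: 62.1
clock: 20.02
eef_pos: [424.6, -390.0, 96.6]
tool_rot: [3.133, -0.008, 0.125]
force: [0.0, -0.4, -3.9]
width: 46.4
gripper_force: 63.5
t 20.02 tool xyz share [ 2.208 -2.492  0.066] rot [ 3.133 -0.008  0.125] twist z share -0.6858 w 46.4 q7 -0.47
```

```bash
python3 -m jog '{"claw":[0,0,0,0,0,0,0],"xyz":[[0.315,-0.356,0],[0.315,-0.356,0],[0.315,-0.356,0],[0.315,-0.356,0],[0.315,-0.356,0],[0.315,-0.356,0],[0.315,-0.356,0]],"twist":[[0,0,0],[0,0,0],[0,0,0],[0,0,0],[0,0,0],[0,0,0],[0,0,0]]}';  python3 -m jog '{"claw":[0,0,0,0,0,0,0,0,0,0,0,0],"xyz":[[0,0,0],[0,0,0],[0,0,0],[0,0,0],[0,0,0],[0,0,0],[0,0,0],[0,0,0],[0,0,0],[0,0,0],[0,0,0],[0,0,0]],"twist":[[0,0,-0.0571],[0,0,-0.0571],[0,0,-0.0571],[0,0,-0.0571],[0,0,-0.0571],[0,0,-0.0571],[0,0,-0.0571],[0,0,-0.0571],[0,0,-0.0571],[0,0,-0.0571],[0,0,-0.0571],[0,0,-0.0571]]}'; python3 plan.py 612.7 -115.3 40 2.279
```

```text
clock: 20.9
eef_pos: [609.8, -111.0, 91.1]
tool_rot: [3.141, 0.0, 0.125]
force: [1.1, -0.8, -2.9]
width: 46.6
gripper_force: 63.4
clock: 22.4
eef_pos: [608.8, -112.6, 91.1]
tool_rot: [-3.141, -0.0, 2.283]
force: [0.2, -0.1, -3.4]
width: 46.8
gripper_force: 63.6
t 22.4 tool xyz share [-0.046  0.012  0.511] rot [-3.141 -0.     2.283] twist z share 0.0014 w 46.8 q7 0.59
```

```bash
python3 -m jog '{"claw":[0,0,0,0],"xyz":[[-0.046,0.012,0.2],[0,0,0.25],[0,0,0.05],[0,0,0]],"twist":[[0,0,0.0014],[0,0,0],[0,0,0],[0,0,0]]}'; python3 plan.py 612.7 -115.3 27.5 2.279
python3 - <<'E'
from h import *
T=snap("top");C=snap("scene")
a=cv2.resize(T["color"][130:250,280:430],(600,480),interpolation=cv2.INTER_CUBIC)
cv2.imwrite("pics/ret.png",a[:,:,::-1])
E
```

```text
clock: 22.9
eef_pos: [613.4, -115.3, 41.3]
tool_rot: [-3.141, 0.001, 2.272]
force: [-0.1, -0.1, -3.1]
width: 46.6
gripper_force: 63.3
t 22.9 tool xyz share [ 0.005 -0.005  0.138] rot [-3.141e+00  1.000e-03  2.272e+00] twist z share -0.0023 w 46.6 q7 0.57
```

View pics/ret.png

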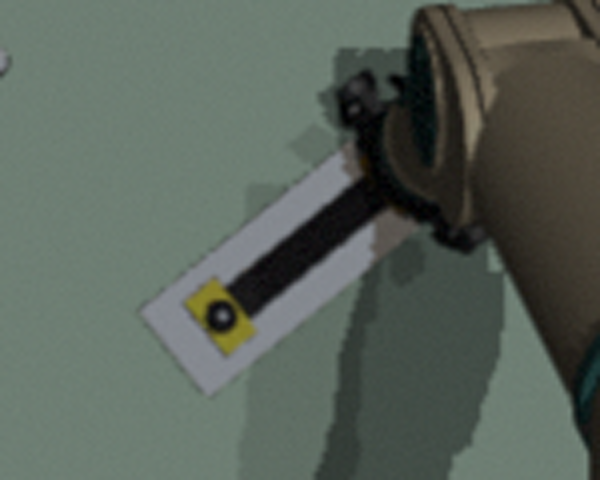

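The source stands flush and square on the far end of the strip, at crop (222,316). The ret hangs above the end by the stud, so I'll lower it.

```bash
python3 -m jog '{"claw":[0,0,0,0,0],"xyz":[[0.005,-0.005,0.08],[0,0,0.03],[0,0,0.02],[0,0,0.01],[0,0,0]],"twist":[[0,0,-0.002],[0,0,0],[0,0,0],[0,0,0],[0,0,0]]}'; python3 -m jog '{"claw":[0.85,0.85,0.85,0.85,0.85,0.85,0.85,0.85],"xyz":[[0,0,0],[0,0,0],[0,0,0],[0,0,0],[0,0,-0.2],[0,0,-0.4],[0,0,-0.4],[0,0,0]],"twist":[[0,0,0],[0,0,0],[0,0,0],[0,0,0],[0,0,0],[0,0,0],[0,0,0],[0,0,0]]}'; python3 plan.py 569.5 385 130 2.786
```

```text
clock: 23.62
eef_pos: [613.3, -115.5, 28.3]
tool_rot: [3.141, 0.002, 2.279]
force: [-0.6, -0.1, -3.4]
width: 47.0
gripper_force: 63.4
clock: 24.62
eef_pos: [616.1, -115.6, 133.3]
tool_rot: [3.135, 0.008, 2.279]
force: [0.9, 0.4, -0.7]
width: 72.7
gripper_force: 0.0
t 24.62 tool xyz share [4.106 2.902 0.033] rot [3.135 0.008 2.279] twist z share -0.1614 w 72.7 q7 0.61
```

```bash
python3 -m jog '{"claw":[0.85,0.85,0.85,0.85,0.85,0.85,0.85,0.85,0.85,0.85],"xyz":[[0.411,0.29,0],[0.411,0.29,0],[0.411,0.29,0],[0.411,0.29,0],[0.411,0.29,0],[0.411,0.29,0],[0.411,0.29,0],[0.411,0.29,0],[0.411,0.29,0],[0.411,0.29,0]],"twist":[[0,0,0],[0,0,0],[0,0,0],[0,0,0],[0,0,0],[0,0,0],[0,0,0],[0,0,0],[0,0,0],[0,0,0]]}';  python3 -m jog '{"claw":[0.85,0.85,0.85,0.85,0.85,0.85],"xyz":[[0,0,0],[0,0,0],[0,0,0.2],[0,0,0.2],[0,0,0],[0,0,0]],"twist":[[0,0,-0.04],[0,0,-0.04],[0,0,-0.04],[0,0,-0.04],[0,0,0],[0,0,0]]}'; python3 plan.py 569.5 385 2 2.786
python3 - <<'E'
from seg import *
T=snap("top")
for n,w in(("source",(330,190,25,30)),("ret",(358,152,25,25))):
    u0,v0,a,b=w; g=T["color"][v0:v0+b,u0:u0+a].astype(int); m=(g[...,0]-g[...,2]>40); ys,xs=np.nonzero(m)
    P=np.array([at(T,u0+x,v0+y,50) for x,y in zip(xs,ys)],np.float32); r=cv2.minAreaRect(P); print(n,len(P),r)
E
```

```text
clock: 25.88
eef_pos: [565.4, 386.7, 127.9]
tool_rot: [3.141, 0.002, 2.279]
force: [0.9, 0.5, 0.4]
width: 72.5
gripper_force: 0.0
clock: 26.62
eef_pos: [566.3, 385.6, 88.6]
tool_rot: [3.141, 0.002, 2.78]
force: [0.4, -0.2, 0.5]
width: 72.4
gripper_force: 0.0
t 26.62 tool xyz share [-0.032  0.006  0.866] rot [3.141e+00 2.000e-03 2.780e+00] twist z share -0.002 w 72.4 q7 0.28
source 97 ((512.6044921875, 1.8208847045898438), (46.208221435546875, 27.36498260498047), 42.19941711425781)
ret 90 ((618.2923583984375, -111.8201904296875), (32.411346435546875, 28.281408309936523), 38.52621078491211)
```

```bash
python3 -m jog '{"claw":[0.85,0.85,0.85,0.85,0.85],"xyz":[[-0.032,0.006,0.4],[0,0,0.4],[0,0,0.04],[0,0,0.02],[0,0,0]],"twist":[[0,0,-0.002],[0,0,0],[0,0,0],[0,0,0],[0,0,0]]}';  python3 -m jog '{"claw":[0,0,0,0,0],"xyz":[[0,0,0],[0,0,0],[0,0,0],[0,0,0],[0,0,0]],"twist":[[0,0,0],[0,0,0],[0,0,0],[0,0,0],[0,0,0]]}';python3 -m jog '{"claw":[0,0,0,0],"xyz":[[0,0,-0.3],[0,0,-0.6],[0,0,-0.3],[0,0,0]],"twist":[[0,0,0],[0,0,0],[0,0,0],[0,0,0]]}'; python3 plan.py 563.5 -57.5 110 2.279
```

```text
clock: 27.3
eef_pos: [570.5, 385.8, 3.9]
tool_rot: [3.139, 0.004, 2.788]
force: [0.3, -0.6, 0.5]
width: 72.6
gripper_force: 0.0
clock: 27.92
eef_pos: [570.3, 385.4, 3.5]
tool_rot: [3.14, 0.003, 2.788]
force: [-0.1, -0.2, 6.6]
width: 46.7
gripper_force: 62.2
clock: 28.42
eef_pos: [570.6, 386.0, 124.9]
tool_rot: [3.137, 0.005, 2.788]
force: [-1.0, 0.4, -2.7]
width: 47.0
gripper_force: 62.6
t 28.43 tool xyz share [-1.469 -4.185  0.149] rot [3.137 0.005 2.788] twist z share 0.162 w 47.0 q7 0.31
```

```bash
python3 -m jog '{"claw":[0,0,0,0,0,0,0,0,0],"xyz":[[-0.163,-0.465,0],[-0.163,-0.465,0],[-0.163,-0.465,0],[-0.163,-0.465,0],[-0.163,-0.465,0],[-0.163,-0.465,0],[-0.163,-0.465,0],[-0.163,-0.465,0],[-0.163,-0.465,0]],"twist":[[0,0,0],[0,0,0],[0,0,0],[0,0,0],[0,0,0],[0,0,0],[0,0,0],[0,0,0],[0,0,0]]}';  python3 -m jog '{"claw":[0,0,0,0,0,0],"xyz":[[0,0,0],[0,0,0],[0,0,0],[0,0,0],[0,0,0],[0,0,0]],"twist":[[0,0,0.0405],[0,0,0.0405],[0,0,0.0405],[0,0,0.0405],[0,0,0],[0,0,0]]}'; python3 plan.py 563.5 -57.5 60 2.279
```

```text
clock: 29.55
eef_pos: [560.4, -60.3, 120.4]
tool_rot: [-3.141, -0.001, 2.788]
force: [0.5, -0.4, -1.9]
width: 46.7
gripper_force: 62.6
clock: 30.3
eef_pos: [561.2, -58.6, 121.3]
tool_rot: [-3.141, 0.001, 2.281]
force: [1.0, -0.1, -1.0]
width: 46.6
gripper_force: 62.7
t 30.3 tool xyz share [-0.007  0.024  0.613] rot [-3.141e+00  1.000e-03  2.281e+00] twist z share 0.0007 w 46.6 q7 0.51
```

```bash
python3 -m jog '{"claw":[0,0,0,0,0,0],"xyz":[[-0.005,0.02,0],[0,0,0.4],[0,0,0.4],[0,0,0.06],[0,0,0],[0,0,0]],"twist":[[0,0,0],[0,0,0],[0,0,0],[0,0,0],[0,0,0],[0,0,0]]}'; python3 plan.py 563.5 -57.5 27.5 2.279
```

```text
clock: 31.05
eef_pos: [565.2, -57.8, 37.7]
tool_rot: [3.138, 0.004, 2.279]
force: [-0.1, -0.5, -1.2]
width: 46.7
gripper_force: 62.6
t 31.05 tool xyz share [ 0.013 -0.011  0.102] rot [3.138 0.004 2.279] twist z share 0.0001 w 46.7 q7 0.46
```

```bash
python3 -m jog '{"claw":[0,0,0,0,0],"xyz":[[0.01,-0.01,0.05],[0,0,0.03],[0,0,0.015],[0,0,0.01],[0,0,0]],"twist":[[0,0,0],[0,0,0],[0,0,0],[0,0,0],[0,0,0]]}'; python3 -m jog '{"claw":[0.85,0.85,0.85,0.85,0.85,0.85,0.85,0.85],"xyz":[[0,0,0],[0,0,0],[0,0,0],[0,0,0],[0,0,-0.2],[0,0,-0.4],[0,0,-0.4],[0,0,0]],"twist":[[0,0,0],[0,0,0],[0,0,0],[0,0,0],[0,0,0],[0,0,0],[0,0,0],[0,0,0]]}'; python3 plan.py 446 387 130 2.72
```

```text
clock: 31.68
eef_pos: [562.5, -57.7, 27.4]
tool_rot: [3.141, 0.003, 2.279]
force: [-4.1, -0.2, 13.2]
width: 46.7
gripper_force: 64.7
clock: 32.67
eef_pos: [564.7, -57.6, 128.5]
tool_rot: [3.136, 0.006, 2.279]
force: [-0.6, -0.3, -0.9]
width: 72.8
gripper_force: 0.0
t 32.67 tool xyz share [ 4.149  1.99  -0.015] rot [3.136 0.006 2.279] twist z share -0.1404 w 72.8 q7 0.5
```

```bash
python3 -m jog '{"claw":[0.8,0.8,0.8,0.8,0.8,0.8,0.8,0.8,0.8,0.8],"xyz":[[0.461,0.221,0],[0.461,0.221,0],[0.461,0.221,0],[0.461,0.221,0],[0.461,0.221,0],[0.461,0.221,0],[0.461,0.221,0],[0.461,0.221,0],[0.461,0.221,0],[0,0,0]],"twist":[[0,0,0],[0,0,0],[0,0,0],[0,0,0],[0,0,0],[0,0,0],[0,0,0],[0,0,0],[0,0,0],[0,0,0]]}'; python3 plan.py 446 387 6 2.279
python3 - <<'E'
from seg import *
T=snap("top","placed.png")
a=cv2.resize(T["color"][130:250,280:430],(600,480),interpolation=cv2.INTER_CUBIC)
cv2.imwrite("pics/placed.png",a[:,:,::-1])
g=T["color"][145:240,305:405].astype(int); m=(g[...,0]-g[...,2]>40).astype(np.uint8)
n,l,st,ce=cv2.connectedComponentsWithStats(m)
for s,c in zip(st[1:],ce[1:]):
    if s[4]>1: print(s,np.round(c+[305,145],1),at(T,*(c+[305,145]),52))
E
```

```text
clock: 33.92
eef_pos: [440.1, 392.4, 124.0]
tool_rot: [3.14, -0.002, 2.287]
force: [-0.4, -0.4, 0.0]
width: 68.5
gripper_force: 0.0
t 33.92 tool xyz share [-0.079  0.009  1.18 ] rot [ 3.140e+00 -2.000e-03  2.287e+00] twist z share 0.0026 w 68.5 q7 -0.24
[ 65  20  17  18 136] [377.8 173.8] [ 612.81639507 -115.48099467]
[79 21  4  4 15] [385.4 167.6] [ 630.9626377  -136.38617385]
[61 38  3  2  5] [366.8 183.6] [584.4739059 -85.1611099]
[22 55 12 12 56] [331.4 204.5] [523.38208702  11.61643733]
[41 54  3  2  6] [347.  199.5] [538.58585092 -31.0910818 ]
[28 62 11 11 54] [338.3 212.8] [501.01115143  -7.88067798]
```

View pics/placed.png

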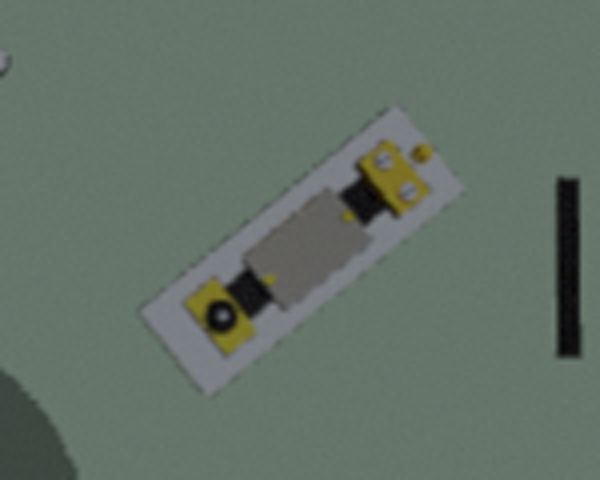

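The carriage is square and midway, at (562,-58). The source is at (512,2) and the ret at (613,-115), both flush with the strip ends. Now the weight.

```bash
python3 -m jog '{"claw":[0.8,0.8,0.8,0.8,0.8,0.8],"xyz":[[-0.079,0.009,0.1],[0,0,0.5],[0,0,0.5],[0,0,0.06],[0,0,0],[0,0,0]],"twist":[[0,0,0],[0,0,0],[0,0,0],[0,0,0],[0,0,0],[0,0,0]]}';  python3 plan.py 446 387 6 2.279
```

```text
clock: 34.72
eef_pos: [451.0, 382.0, 11.0]
tool_rot: [3.137, 0.002, 2.278]
force: [-0.3, -0.3, -0.6]
width: 68.3
gripper_force: 0.0
t 34.73 tool xyz share [ 0.07  -0.005  0.05 ] rot [3.137e+00 2.000e-03 2.278e+00] twist z share -0.0002 w 68.3 q7 -0.27
```

```bash
python3 -m jog '{"claw":[0.8,0.8,0.8],"xyz":[[0.06,-0.005,0.02],[0,0,0],[0,0,0]],"twist":[[0,0,0],[0,0,0],[0,0,0]]}'; python3 plan.py 446 387 8 2.279;  python3 -m jog '{"claw":[0,0,0,0,0,0],"xyz":[[0,0,0],[0,0,0],[0,0,0],[0,0,0],[0,0,0],[0,0,0]],"twist":[[0,0,0],[0,0,0],[0,0,0],[0,0,0],[0,0,0],[0,0,0]]}';python3 -m jog '{"claw":[0,0,0,0,0],"xyz":[[0,0,-0.3],[0,0,-0.6],[0,0,-0.5],[0,0,0],[0,0,0]],"twist":[[0,0,0],[0,0,0],[0,0,0],[0,0,0],[0,0,0]]}'; python3 plan.py 562 -58 140 2.279
```

```text
clock: 35.1
eef_pos: [445.2, 385.9, 7.5]
tool_rot: [3.14, 0.002, 2.28]
force: [-0.9, -0.6, -0.5]
width: 68.1
gripper_force: 0.0
t 35.1 tool xyz share [ 0.003  0.013 -0.005] rot [3.14e+00 2.00e-03 2.28e+00] twist z share 0.0002 w 68.1 q7 -0.28
clock: 35.85
eef_pos: [445.5, 385.7, 7.5]
tool_rot: [3.14, 0.002, 2.279]
force: [-0.7, -0.3, 5.5]
width: 37.5
gripper_force: 60.0
clock: 36.48
eef_pos: [444.2, 384.7, 145.9]
tool_rot: [-3.14, 0.002, 2.279]
force: [-0.2, -0.7, -3.3]
width: 37.5
gripper_force: 61.1
t 36.48 tool xyz share [-4.129 -1.985  0.059] rot [-3.140e+00  2.000e-03  2.279e+00] twist z share -0.0 w 37.5 q7 -0.23
```

```bash
python3 -m jog '{"claw":[0,0,0,0,0,0,0,0,0,0,0,0],"xyz":[[-0.459,-0.2205,0],[-0.459,-0.2205,0],[-0.459,-0.2205,0],[-0.459,-0.2205,0],[-0.459,-0.2205,0],[-0.459,-0.2205,0],[-0.459,-0.2205,0],[-0.459,-0.2205,0],[-0.459,-0.2205,0],[0,0,0.3],[0,0,0],[0,0,0]],"twist":[[0,0,0],[0,0,0],[0,0,0],[0,0,0],[0,0,0],[0,0,0],[0,0,0],[0,0,0],[0,0,0],[0,0,0],[0,0,0],[0,0,0]]}'; python3 plan.py 562 -58 70 2.279
```

```text
clock: 37.98
eef_pos: [562.4, -55.8, 116.9]
tool_rot: [3.142, -0.0, 2.281]
force: [0.7, -0.4, -3.0]
width: 37.3
gripper_force: 61.0
t 37.98 tool xyz share [-0.014 -0.018  0.469] rot [ 3.142 -0.     2.281] twist z share 0.0006 w 37.3 q7 0.51
```

```bash
python3 -m jog '{"claw":[0,0,0,0,0,0],"xyz":[[-0.014,-0.018,0],[0,0,0.3],[0,0,0.2],[0,0,0.02],[0,0,0],[0,0,0]],"twist":[[0,0,0],[0,0,0],[0,0,0],[0,0,0],[0,0,0],[0,0,0]]}'; python3 plan.py 562 -58 57.5 2.279
python3 - <<'E'
from h import *
C=snap("scene")
u,v=proj(C,[562,-58,50]).astype(int)
a=cv2.resize(C["color"][v-60:v+60,u-75:u+75],(750,600),interpolation=cv2.INTER_CUBIC); cv2.imwrite("pics/wt.png",a[:,:,::-1])
E
```

```text
clock: 38.72
eef_pos: [563.6, -59.3, 66.8]
tool_rot: [3.139, 0.003, 2.279]
force: [0.4, -0.3, -2.5]
width: 37.6
gripper_force: 61.0
t 38.73 tool xyz share [ 0.02  -0.003  0.093] rot [3.139e+00 3.000e-03 2.279e+00] twist z share 0.0001 w 37.6 q7 0.49
```

View pics/wt.png

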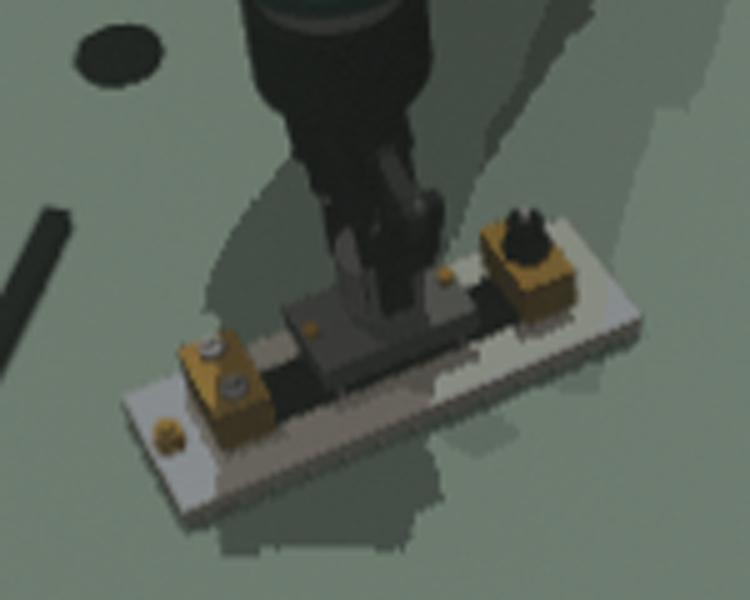

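The weight hangs over the middle of the carriage at about (390,280) in the crop, and both electrodes are seated. I'll lower it.

```bash
python3 -m jog '{"claw":[0,0,0,0,0,0],"xyz":[[0.015,0,0.05],[0,0,0.03],[0,0,0.01],[0,0,0.005],[0,0,0],[0,0,0]],"twist":[[0,0,0],[0,0,0],[0,0,0],[0,0,0],[0,0,0],[0,0,0]]}'
```

```text
clock: 39.52
eef_pos: [561.6, -58.1, 57.4]
tool_rot: [3.141, 0.002, 2.279]
force: [-3.5, 1.1, 10.4]
width: 37.4
gripper_force: 62.4
```

Contact. I'll release, back off and check from above.

```bash
python3 -m jog '{"claw":[0.8,0.8,0.8,0.8,0.8,0.8,0.8,0.8,0.8],"xyz":[[0,0,0],[0,0,0],[0,0,0],[0,0,0],[0,0,-0.2],[0,0,-0.5],[0,0,-0.5],[0,0,-0.2],[0,0,0]],"twist":[[0,0,0],[0,0,0],[0,0,0],[0,0,0],[0,0,0],[0,0,0],[0,0,0],[0,0,0],[0,0,0]]}'; python3 -m jog '{"claw":[0.8,0.8,0.8,0.8,0.8,0.8,0.8],"xyz":[[0.45,0.22,0],[0.45,0.22,0],[0.45,0.22,0],[0.45,0.22,0],[0.45,0.22,0],[0.45,0.22,0],[0,0,0]],"twist":[[0,0,0],[0,0,0],[0,0,0],[0,0,0],[0,0,0],[0,0,0],[0,0,0]]}'
python3 - <<'E'
from h import *
T=snap("top");C=snap("scene")
a=cv2.resize(T["color"][140:240,305:405],(400,400),interpolation=cv2.INTER_CUBIC)
u,v=proj(C,[562,-58,50]).astype(int)
b=cv2.resize(C["color"][v-50:v+50,u-50:u+50],(400,400),interpolation=cv2.INTER_CUBIC)
cv2.imwrite("pics/fin.png",np.hstack([a,b])[:,:,::-1])
g=T["color"][145:240,305:405].astype(int); m=(g[...,0]-g[...,2]>40).astype(np.uint8)
n,l,st,ce=cv2.connectedComponentsWithStats(m)
for s,c in zip(st[1:],ce[1:]):
    if s[4]>1: print(s[4],np.round(at(T,*(c+[305,145]),52),1))
print("knob centre expected px",[(proj(T,[562,-58,z])-[305,140])*4 for z in(80,98)])
E
```

```text
clock: 40.65
eef_pos: [562.6, -58.2, 197.7]
tool_rot: [3.138, 0.004, 2.279]
force: [0.6, -0.5, -0.2]
width: 68.4
gripper_force: 0.0
clock: 41.52
eef_pos: [483.4, 237.8, 194.4]
tool_rot: [3.141, -0.002, 2.288]
force: [0.4, -0.2, 0.2]
width: 68.3
gripper_force: 0.0
137 [ 612.5 -115.3]
15 [ 631.  -136.4]
5 [584.5 -85.2]
56 [523.9  11.9]
6 [538.6 -31.1]
53 [501.4  -8. ]
knob centre expected px [array([212.30958339, 202.34877345]), array([215.52581612, 200.26406103])]
```

View pics/fin.png

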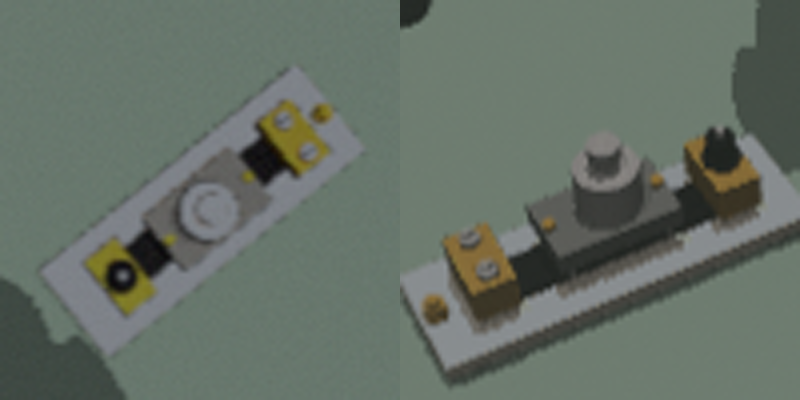

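Run:
```python
from seg import *
T=snap("top");C=snap("scene")
for im in(T,C):
    u,v=proj(im,[562,-58,75]).astype(int); h=16
    g=np.ascontiguousarray(im["color"][v-h:v+h,u-h:u+h].astype(float).mean(2)); best=[]
    x=np.arange(-12,12.1,1.)
    for dx in x:
        for dy in x:
            w=(u-h,v-h,2*h,2*h); p=(562+dx,-58+dy,0)
            m=sil(im,[cyl(38,80,80)],p,w)-sil(im,[cyl(22,80,98)],p,w).clip(0,1); m=m.clip(0,1)
            o=sil(im,[cyl(48,80,80)],p,w)-sil(im,[cyl(42,80,80)],p,w)
            best.append(((g*m).sum()/m.sum()-(g*o).sum()/o.sum(),dx,dy))
    print(sorted(best)[::-1][:4])
# terminals
for im,ps in((T,[]),):
    pass
```

```text
[(np.float64(37.113315114171456), np.float64(-4.0), np.float64(3.0)), (np.float64(36.57384956213767), np.float64(-4.0), np.float64(4.0)), (np.float64(35.79068490372694), np.float64(-3.0), np.float64(3.0)), (np.float64(35.664745246083356), np.float64(-5.0), np.float64(3.0))]
[(np.float64(27.831971176146382), np.float64(-3.0), np.float64(3.0)), (np.float64(27.553405048406646), np.float64(-2.0), np.float64(3.0)), (np.float64(26.875354503729326), np.float64(-3.0), np.float64(2.0)), (np.float64(26.717951840713994), np.float64(-3.0), np.float64(4.0))]
```

```bash
python3 -c "
from cell import order; print(order.finish_job())"
```

```text
the job is handed in; nothing more can be done
None
```

The four-electrode setup is built and handed in at about 42 s of the 128 s allowed; the verdict wasn't shown. By the cameras all five parts are within tolerance, the weight about 4.5 mm off the carriage's middle (limit 9 mm), and no bystander was moved on purpose.

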